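Lock the shaft of the sleeve-pressing buck

ROBOT

A 6-joint arm with a two-finger parallel gripper is mounted at the origin on the work surface. World frame = base frame: x ahead of the robot, y to its left, z up, the work surface at z = 0. Lengths are in m, angles in rad, forces in N, time in s.
With the tool pointing down it reaches from about 0.35 to 0.8 m from the base axis. Payload 7.3 kg.
Tool frame: the origin (TCP) lies between the finger pads; the fingertips stand 25 mm ahead of it and the grasp point (between the pads) lies 6 mm ahead of it (r.tip_extent is the distance from the TCP to the fingertips, in m); z points along the fingers, y is the direction in which the jaws open and shut (so a half turn about z gives the same grasp; the last joint's range is limited). The gripper opens to 85 mm and grips with 20 to 120 N. Pads are 22 mm wide; open, the fingers measure 114 mm over their backs; the gripper's body (76 mm by 85 mm) begins 54 mm behind the grasp point. The pads swing forward as they close: fully open they stand 13 mm farther back than shut.
Start: joints at [0.995, 0.342, 1.524, -0, 1.275, -0.146], TCP at [0.219, 0.477, 0.256] pointing down, gripper open.
Joint ranges: [-2.53, 2.53], [-0.77, 2.02], [0.04, 2.7], [-1, 4.14], [0.28, 2.66], [-3.11, 3.11]. Speed limits (rad/s): [2.57, 2.57, 3.14, 3.14, 3.14, 3.14].

INTERFACE

Orientations are given as a unit quaternion [x, y, z, w].
In Python, from workcell import r, command_gripper, optics gives the robot as it stands. The module is installed in compiled form; this text tells all that it offers. Calls block until the motion is done:
- r.reach(position, orientation): joint-space move of the TCP to a pose.
- r.move_straight(position, orientation=None, speed=0.15, max_force=None): straight line of the TCP; orientation=None keeps the orientation; speed is the mean speed in m/s. With max_force (N) it stops when the force on the tool has changed by that much, and returns True; else False.
- r.movej(angles): joint-space move.
- command_gripper(opening, force=None): finger opening in m; force is the grip in N (None keeps the last); returns when the fingers have stopped.
- r.hold(seconds).
- r.solve_ik(position, orientation): joint angles nearest the present ones, or None.
- r.read_state(): the state.
- optics.get_image(name): name is "scene" or "top" or "wrist"; returns (picture, depth): 384x512x3 uint8, red, green, blue; 384x512 float32, m along the optical axis (not along the pixel's ray), 0 where there is no reading.
- optics.camera_model(name): a dict with "K" (3x3 intrinsics, pixels), "k1" (the pictures are not rectified: a ray, as slopes to the right and down, at radius r is drawn at 1 + k1 r^2 times it, then the intrinsics apply), "R" (3x3) and "t" (3): a world point X has camera coordinates R X + t; the wrist camera has in their place "tool_from_camera" (4x4, takes a point from camera to tool coordinates, whose origin is the TCP and whose axes are the flange's). Camera axes: x right, y down, z forward; pixel columns grow to the right and rows downward; lengths in m; the calibration is good to about 2 mm. A picture is of the moment at which its call begins: read the wrist's pose just before it. camera_model takes no time and is no camera call.
A pose or a line that the arm cannot do raises r.PlanningError and nothing moves.
- r.finish_job(): hands the job in, once; it reports no verdict.
The state is a dict: "time_s": time; "joint_positions": joint angles; "dq": joint speeds; "tau": joint torques, N m; "eef_pos": TCP position; "eef_rot": TCP orientation; "contact_force": force on the tool from outside, world axes, zero at the start; "torque": the same for the moment, N m; "grip_width": finger opening in m.
Only numpy, scipy, OpenCV 4.12 (cv2) and the standard library are available. Lean on these libraries where they do the work, as an engineer would, in place of code of your own. Each camera call takes 0.05 s, during which the arm holds its last target. There are 200 camera calls.

TASK

Lock the shaft beside the green sleeve-pressing buck: push the pin on the slotted disc round until the slot lines up with the flat steel bar, then push the bar by its upright end plate through the slot until it is fully home against the end wall of the keeper. It is all done by pushing with the fingertips or the outside of the fingers, nothing is to be picked up: do not lift the bar out of its channel, and leave the thread cone, the tin and the brush standing where they are.

Things in the scene. Friction and masses are not known exactly. Their poses are not given: they have to be found in the camera images.
- lock_base: White steel plate fixed to the table, immovable, carrying the lock. Origin: on the disc's vertical axis, at table height; +x: the way the bar is pushed; z up. Plate: x -215 to 95 mm, y +-50 mm, top at z 10 mm. On its -y side the same body carries the green padded sleeve buck: x -215 to 195 mm, y -163 to -287 mm, top at z 117 mm.
- channel (a point): Middle of the channel floor at the strap, in base coordinates x -54, y 0, z 12 mm. Open-topped steel channel for the bar: x -166 to -48 mm, 15 mm wide inside, walls 8 mm thick with tops at z 20 mm. The strap bridges it at x -60 to -48 mm: 31 mm wide, top at z 36 mm, underside 2 mm above the bar.
- lock_disc (a joint): Angle of the aluminium slotted disc about the base's z, counter-clockwise from above; stops at -0.5 and 3.64, starts between 0.5 and 2.64. At 0 and at 3.14 (either will do) the slot lies along base x and the bar can pass; in between the disc bars the way. Stiff (0.08 N m, some 3 N at the pin), stays where left. Within about 0.1 of line the bar's tapered nose finds its way in.
- disc_pin (a point): Centre of the top of the disc's round steel turning pin: 12 mm in diameter, standing 34 mm above the disc's top (z 32 to 66 mm), 25 mm from the disc axis, square to the slot: at disc angle a the pin lies in direction a + 1.57 rad from the base's x axis.
- disc_slot (a point): Middle of the disc, on its axis, at the height of its top (z 32 mm). Its x axis runs along the slot. The disc is 80 mm across; the slot is open on top and at both ends, 18 mm wide and 21 mm deep.
- bar: Steel locking bar lying loose in the channel: 140 mm long, 12 mm wide, 18 mm high, 0.2 to 0.35 kg. Origin: centre of its underside; its x axis runs along it towards the nose, the same way as the base's x axis. The last 13 mm of the nose taper to 6 mm in width. It slides along the channel at about 1 to 4 N.
- bar_nose (a point): Middle of the nose's end face of the bar, 70 mm ahead of the bar's origin. It starts 48 to 60 mm before the disc axis; home is touching the keeper's end wall, 70 mm beyond the axis.
- bar_plate (a point): Point on the rear face of the bar's upright end plate, 70 mm behind the bar's origin and 30 mm above the bar's underside (z 42 mm). The plate is 34 mm wide, 6 mm thick and stands from z 24 to 60 mm; push its rear face towards base +x. Behind it the space is free above z 10 mm.
- keeper_wall (a point): Point on the face of the keeper's end wall that the bar's nose must reach, at base x 70 mm, z 21 mm. The keeper is a steel block beyond the disc, x 46 to 78 mm, 38 mm wide, top at z 36 mm, with a slot 18 mm wide, open on top and towards the disc.
- thread_cone: Bystander: cone of thread, 60 mm wide at its foot, 66 mm high, loose. Origin at its foot.
- pin_tin: Bystander: round metal tin, 56 mm wide, 50 mm high, loose. Origin at its foot.
- brush: Bystander: clothes brush lying on its bristles, 130 x 44 mm, 44 mm high, loose. Origin at the centre of its foot, x along its length.

How it is judged:
On the way, in this order (a step that is already met when the one before it is completed fails the run):
1. the slot of the disc is in line with the bar before the bar's nose has passed the middle of the disc (angle between the x axis of disc_slot and the x axis of lock_base, either way round below 0.15 rad and x of bar_nose in the frame of lock_base below 0 m), for 0.1 s.
2. the bar is through the slot and home in the keeper (x of bar_nose in the frame of lock_base above 0.064 m and angle between the x axis of disc_slot and the x axis of lock_base, either way round below 0.15 rad), for 0.1 s.
At the end, for the whole second after the job is handed in: The bar lies flat in its channel, through the disc's slot, its nose within 6 mm of the keeper's end wall; the slot is in line with the bar (within 0.15 rad), everything is at rest and the bystanders stand within 20 mm of where they were (all of step 2 and x of bar_nose in the frame of lock_base below 0.074 m and horizontal distance between bar_nose and keeper_wall below 0.008 m and z of bar in the frame of lock_base below 0.016 m and angle between the x axis of bar and the x axis of lock_base, either way round below 0.08 rad and linear speed of bar below 0.02 m/s and distance of each of thread_cone, pin_tin, brush from where it was at the start of the episode below 0.02 m); the robot touches nothing.
It fails at once if the bar is lifted out of its channel (more than 10 mm) (z of bar in the frame of lock_base above 0.022 m or z of bar_plate in the frame of lock_base above 0.054 m).
It fails at once if a bystander is pushed away (more than 20 mm), lifted or tipped (not (distance of thread_cone from where it was at the start of the episode below 0.02 m) or not (distance of pin_tin from where it was at the start of the episode below 0.02 m) or not (distance of brush from where it was at the start of the episode below 0.02 m) or angle between any of thread_cone, pin_tin, brush's own z axis and vertical above 0.35 rad).
It also fails if it takes over 48 s, if anything falls off the work surface, if the arm or the gripper's body presses on something with over 40 N, if the wrist force passes 120 N, or if a joint passes its speed limit or range.

## Working session

There is one attempt and no reset: what is moved stays moved. The work goes in short steps, each a Python script; the robot and the scene stay as the last script left them, time stands still between calls to the robot, and variables do not carry over. Pictures are saved under pics/ and viewed, about 8 in all and at most 12, crops included, and the job is handed in when it is done.

```bash
mkdir -p pics; ls; python3 - <<'E'
from workcell import r, optics
import cv2, numpy as np
for n in ("top","scene"):
    p,d=optics.get_image(n); np.savez(f"pics/{n}0.npz",p=p,d=d)
    cv2.imwrite(f"pics/{n}0.png",cv2.resize(p[:,:,::-1],None,fx=1.5,fy=1.5))
    m=optics.camera_model(n); print(n,{k:np.round(v,4).tolist() for k,v in m.items()})
print(np.round(optics.camera_model("wrist")["tool_from_camera"],4).tolist())
s=r.read_state(); print(s["time_s"],s["eef_rot"],r.tip_extent)
E
```

```text
pics
top {'K': [[429.1076, 0.0, 256.4567], [0.0, 429.1076, 196.5534], [0.0, 0.0, 1.0]], 'k1': -0.1097, 'R': [[-0.0154, -0.9998, 0.0141], [-0.9851, 0.0127, -0.1716], [0.1714, -0.0166, -0.9851]], 't': [0.091, 0.5926, 0.6832]}
scene {'K': [[488.1321, 0.0, 258.4805], [0.0, 488.1321, 197.0824], [0.0, 0.0, 1.0]], 'k1': -0.1739, 'R': [[-0.3387, 0.9407, 0.018], [0.533, 0.2076, -0.8202], [-0.7753, -0.2683, -0.5717]], 't': [0.1325, -0.2871, 1.4315]}
[[-0.0001, -0.9628, -0.2702, 0.0674], [1.0, 0.0, -0.0003, 0.0012], [0.0003, -0.2702, 0.9628, -0.1181], [0.0, 0.0, 0.0, 1.0]]
0.1 [ 2.13267658e-01  9.76993587e-01 -6.17192929e-04 -2.36383251e-04] 0.025
```

View pics/top0.png

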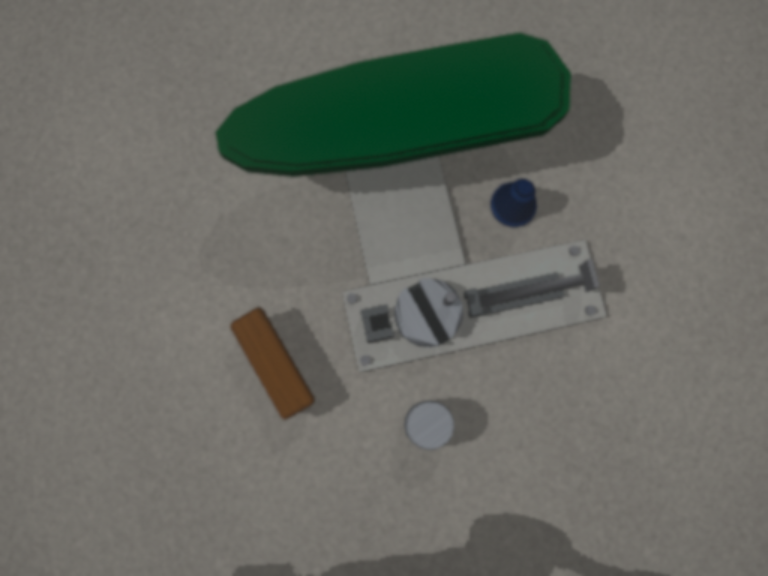

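View pics/scene0.png

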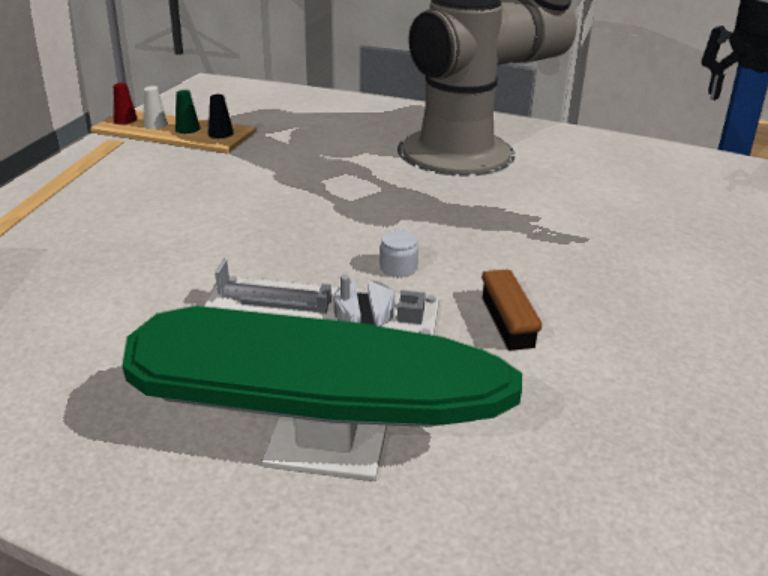

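Top view: disc at about (430,312) of the 1.5x picture, pin at (450,298), end plate at (590,277), and the plate's corners at (345,292), (588,241), (606,315) and (360,368). Base +x points left in the image, which is roughly world +y. The cone is at (515,203), the tin at (430,425) and the brush at (272,362).

```bash
cat > h.py <<'E'
import numpy as np, cv2
from workcell import r, optics, command_gripper
def cam(n,pose=None):
    m=optics.camera_model(n)
    if n!="wrist": return m["K"],m["k1"],np.array(m["R"]),np.array(m["t"])
    from scipy.spatial.transform import Rotation as Ro
    T=np.eye(4);T[:3,:3]=Ro.from_quat(pose[1]).as_matrix();T[:3,3]=pose[0]
    W=np.linalg.inv(T@np.array(m["tool_from_camera"])); return m["K"],m["k1"],W[:3,:3],W[:3,3]
def cast(c,px,z):
    K,k1,R,t=c; px=np.atleast_2d(np.asarray(px,float))
    D=(px-[K[0][2],K[1][2]])/[K[0][0],K[1][1]]; S=D.copy()
    for _ in range(15): S=D/(1+k1*(S**2).sum(1,keepdims=True))
    d=np.c_[S,np.ones(len(S))]@R; o=-R.T@t
    return (o+d*((z-o[2])/d[:,2])[:,None])[:,:2]
def proj(c,X):
    K,k1,R,t=c; p=np.atleast_2d(X)@R.T+t; s=p[:,:2]/p[:,2:]
    s=s*(1+k1*(s**2).sum(1,keepdims=True)); return s*[K[0][0],K[1][1]]+[K[0][2],K[1][2]]
def fit(A,B): # 2D rigid B=R A+t
    a,b=A.mean(0),B.mean(0);H=(A-a).T@(B-b);th=np.arctan2(H[0,1]-H[1,0],H[0,0]+H[1,1])
    R=np.array([[np.cos(th),-np.sin(th)],[np.sin(th),np.cos(th)]]);return th,R,b-R@a
E
cat > a.py <<'E'
from h import *
f=np.load("pics/top0.npz");p,d=f["p"],f["d"];c=cam("top")
g=p.astype(int).sum(2)/3
pts=lambda l:np.array(l)/1.5-1/6
cr=pts([(345,293),(589,241),(606,316),(360,369)]).astype(np.float32)
gg=cv2.cvtColor(p,cv2.COLOR_RGB2GRAY)
cr2=cv2.cornerSubPix(gg,cr.reshape(-1,1,2).copy(),(4,4),(-1,-1),(3,30,.01)).reshape(-1,2)
print((cr2-cr).round(1).tolist())
B=np.array([[95,-50],[-215,-50],[-215,50],[95,50]])/1e3
W=cast(c,cr2,.010); th,R,t=fit(B,W); print("base",th,t,"res mm",((B@R.T+t-W)*1e3).round(1).tolist())
for n,px,z in [("disc",(430,312),.032),("pin",(450,298),.066),("plate top",(588,276),.06),("nose/strap",(474,303),.036),("keeper",(378,323),.036)]:
    w=cast(c,pts([px]),z)[0]; print(n,w.round(4),"base mm",((w-t)@R*1e3).round(1))
# slot: dark pixels within disc
yy,xx=np.mgrid[:384,:512]; w=cast(c,np.c_[xx.ravel(),yy.ravel()],.032); b=((w-t)@R).reshape(384,512,2)
print("disc region gray pct",np.percentile(g[np.hypot(b[...,0],b[...,1])<.036],[5,15,30,50,80]))
v=g[np.hypot(b[...,0],b[...,1])<.036]; m=(np.hypot(b[...,0],b[...,1])<.036)&(g<65)
q=b[m]; u,s,vt=np.linalg.svd(q-q.mean(0)); print("slot n",m.sum(),q.mean(0),np.arctan2(vt[0,1],vt[0,0]),s)
for n,px,z in [("cone",(514,205),0.0),("tin",(429,425),.05),("brush a",(246,318),.044),("brush b",(298,408),.044)]:
    w=cast(c,pts([px]),z)[0]; print(n,w.round(3),"base mm",((w-t)@R*1e3).round(0))
cv2.imwrite("pics/crop.png",cv2.resize(p[140:260,215:415,::-1],None,fx=4,fy=4,interpolation=cv2.INTER_CUBIC))
# model check overlay
E
python3 a.py
```

```text
[[1.5, 0.6000000238418579], [-2.200000047683716, 0.20000000298023224], [0.8999999761581421, 0.800000011920929], [2.700000047683716, -0.6000000238418579]]
base 1.7701014240921555 [0.57616916 0.02826804] res mm [[3.4, 4.0], [2.2, -4.0], [-0.3, -3.5], [-5.3, 3.6]]
disc [0.5763 0.0301] base mm [ 1.8 -0.5]
pin [0.5869 0.0102] base mm [-19.8  -6.9]
plate top [ 0.6114 -0.1509] base mm [-182.6    0.9]
nose/strap [ 0.5856 -0.0212] base mm [-50.4   0.5]
keeper [0.5637 0.0909] base mm [63.9 -0.2]
disc region gray pct [ 43.          47.          86.33333333 113.66666667 123.33333333]
slot n 288 [0.0037537  0.00060864] 1.848703832495075 [0.34879502 0.06121374]
cone [ 0.716 -0.083] base mm [-137. -115.]
tin [0.447 0.036] base mm [ 33. 125.]
brush a [0.57  0.242] base mm [211. -37.]
brush b [0.468 0.182] base mm [172.  76.]
```

View pics/crop.png

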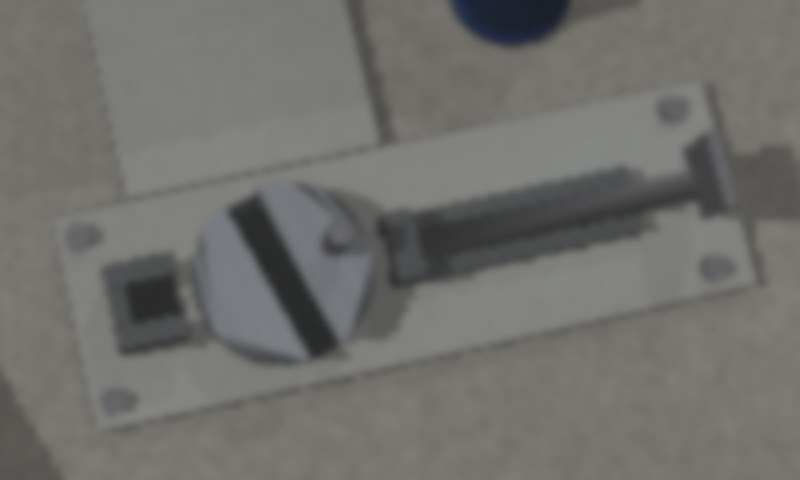

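The crop shows the slot about 106° from base x, the pin on the -x side with its top near crop (338,232), and the bar's end plate at about (712,175). The refined corners drifted, so I'll use crop-read corners and take a closer wrist view before touching anything.

```bash
cat >> h.py <<'E'
def quat(psi):
    b=(psi+np.pi/2)/2; return [np.cos(b),np.sin(b),0,0]
E
python3 - <<'E'
from h import *
c=cam("top")
cr=np.array([(55,218),(710,82),(760,285),(97,432)])/4+[215,140]-.375
B=np.array([[95,-50],[-215,-50],[-215,50],[95,50]])/1e3
W=cast(c,cr,.010); th,R,t=fit(B,W); print("base",th,t,"res mm",((B@R.T+t-W)*1e3).round(1).tolist())
np.savez("base.npz",th=th,t=t)
for n,px,z in [("disc",(286,272),.032),("pin",(338,232),.066),("plate top",(712,175),.06),("strap",(405,245),.036),("screws",(82,237),.011)]:
    print(n,((cast(c,np.array([px])/4+[215,140]-.375,z)[0]-t)@R*1e3).round(1))
command_gripper(0.0,40)
X=R@[-.03,.02]+t
r.reach([X[0],X[1],.27],quat(np.radians(50)))
s=r.read_state(); pose=(np.array(s["eef_pos"]),np.array(s["eef_rot"]))
p,d=optics.get_image("wrist"); np.savez("pics/w1.npz",p=p,d=d,pos=pose[0],q=pose[1])
cv2.imwrite("pics/w1.png",cv2.resize(p[:,:,::-1],None,fx=1.5,fy=1.5))
print(s["time_s"],s["grip_width"],pose,s["contact_force"])
E
```

```text
base 1.766906312730447 [0.57650339 0.03045702] res mm [[1.0, 0.7], [0.9, 1.4], [-1.4, -1.5], [-0.5, -0.6]]
disc [ 0.2 -0.3]
pin [-21.   -7.9]
plate top [-186.3    0.6]
strap [-53.   -0.5]
screws [ 84.3 -37.6]
2.9833 -0.0001588444389438951 (array([ 0.56262829, -0.00189847,  0.27003565]), array([ 3.41413469e-01,  9.39913202e-01,  1.11208040e-04, -6.62141211e-05])) [ 0.36768003  0.38985409 -0.67692988]
```

View pics/w1.png

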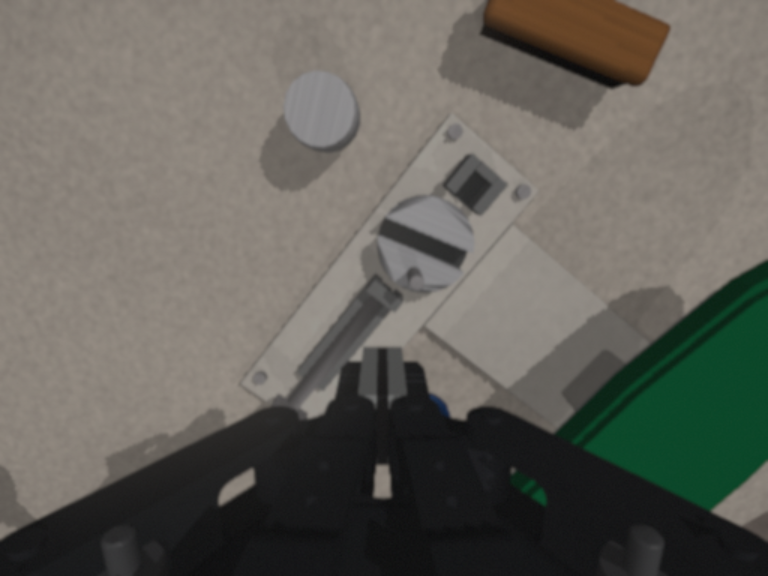

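The wrist view shows the disc at about (425,243), the slot from (382,228) to (465,257) and the pin top at about (414,274). I'll check these against the base fit, and if they agree, push the pin counter-clockwise to about 3.14.

```bash
cat > push.py <<'E'
from h import *
b=np.load("base.npz");th,t=float(b["th"]),b["t"]
R=np.array([[np.cos(th),-np.sin(th)],[np.sin(th),np.cos(th)]])
f=np.load("pics/w1.npz");c=cam("wrist",(f["pos"],f["q"]))
P=lambda px,z:(cast(c,np.array(px)/1.5-1/6,z)-t)@R
ctr,s1,s2=P([(425,243),(382,228),(465,257)],.032); pin=P([(414,274)],.066)[0]; scr=P([(454,132),(522,191),(260,378)],.012)
a=np.arctan2(*(s2-s1)[::-1])%np.pi
print("disc",ctr*1e3,"pin",pin*1e3,"slot",a,"pin->",np.arctan2(pin[1],pin[0])%(2*np.pi)-np.pi/2,"screws",(scr*1e3).round(1).tolist())
assert np.linalg.norm(ctr)<.005 and 1.6<a<2.1
def pose(phi,off,z):
    tn=np.array([-np.sin(phi),np.cos(phi)]); x=R@(.025*np.array([np.cos(phi),np.sin(phi)])-tn*(.0205+off))+t
    return [x[0],x[1],z+.025], quat(phi+np.pi/2+th-2*np.pi)
z=.041; p0=a+np.pi/2
r.reach(*pose(p0,.014,.12)); r.move_straight(*pose(p0,.014,z),speed=.1,max_force=15)
for phi in np.append(np.linspace(p0,1.5*np.pi,12),1.5*np.pi):
    h=r.move_straight(*pose(phi,0,z),speed=.04,max_force=30)
    s=r.read_state(); print(round(phi,2),h,s["time_s"],np.round(s["contact_force"],1))
    if h: break
r.move_straight(*pose(phi,.015,z)); r.move_straight(*pose(phi,.015,.12))
X=R@[-.07,.0]+t   # look
r.reach([X[0],X[1],.25],quat(np.radians(100)))
s=r.read_state(); p,d=optics.get_image("wrist"); np.savez("pics/w2.npz",p=p,pos=s["eef_pos"],q=s["eef_rot"])
cv2.imwrite("pics/w2.png",cv2.resize(p[:,:,::-1],None,fx=1.5,fy=1.5)); print(s["time_s"])
E
python3 push.py
```

```text
disc [ 3.163686   -1.29165645] pin [-18.05194769  -4.13789482] slot 1.9137767606423328 pin-> 1.7961252179792124 screws [[86.0, 35.6], [86.8, -39.9], [-194.5, 33.8]]
3.48 False 5.0417 [-0.1 -0.1  0.2]
3.6 False 5.3 [-1.8 -0.8  0.3]
3.71 False 5.5583 [-2.2 -1.1 -1.1]
3.82 False 5.8167 [-2.3 -2.9 -1.5]
3.93 False 6.075 [-0.3 -4.1 -1.1]
4.04 False 6.3333 [ 0.2 -5.1 -1.3]
4.15 False 6.5917 [ 1.6 -4.1 -0.4]
4.27 False 6.85 [ 1.2 -4.4 -0.2]
4.38 False 7.1083 [ 1.7 -3.9 -0.1]
4.49 False 7.3667 [ 3.1 -4.6 -0.4]
4.6 False 7.625 [ 3.  -3.1  0.2]
4.71 False 7.8833 [ 2.7 -2.5  0.3]
4.71 False 8.1333 [ 2.2 -2.8  0.7]
9.5833
```

View pics/w2.png

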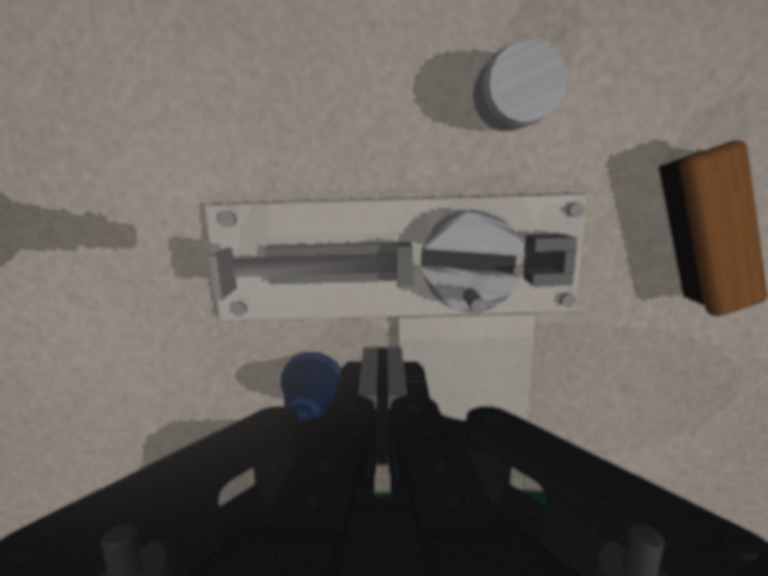

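The slot now looks nearly aligned: it runs from (423,259) to (517,263), while the bar line slopes the other way, so it's slightly short of 3.14. I'll measure the residual from masks.

```bash
cat > meas.py <<'E'
from h import *
b=np.load("base.npz");th,t=float(b["th"]),b["t"]
R=np.array([[np.cos(th),-np.sin(th)],[np.sin(th),np.cos(th)]])
def rect(fn,z,xr=(-.23,.11),yr=(-.06,.06),n=.0005):
    f=np.load(fn);c=cam("wrist",(f["pos"],f["q"]))
    gx,gy=np.meshgrid(np.arange(*xr,n),np.arange(*yr,n)[::-1])
    w=np.c_[gx.ravel(),gy.ravel()]@R.T+t
    u=proj(c,np.c_[w,np.full(len(w),z)]).astype(np.float32).reshape(*gx.shape,2)
    return cv2.remap(f["p"],u[...,0],u[...,1],cv2.INTER_LINEAR),gx,gy
def slot(fn):
    im,gx,gy=rect(fn,.032); g=im.mean(2)
    m=(abs(gx-.002)<.032)&(abs(gy)<.018)
    thr,_=cv2.threshold(g[m].astype(np.uint8),0,255,cv2.THRESH_OTSU)
    xs,top,bot=[],[],[]
    for j in np.where(abs(gx[0]-.002)<.030)[0]:
        k=m[:,j]&(g[:,j]<thr)
        y=gy[:,j][k]
        if 15e-3<np.ptp(y)<24e-3 : xs.append(gx[0,j]);top.append(y.max());bot.append(y.min())
    print("slot otsu",thr,"n",len(xs),"edge slopes",np.polyfit(xs,top,1),np.polyfit(xs,bot,1))
E
python3 - <<'E'
from meas import *
slot("pics/w2.npz")
im,_,_=rect("pics/w2.npz",.032)
cv2.imwrite("pics/rect.png",im[:,:,::-1])
f=np.load("pics/w2.npz");c=cam("wrist",(f["pos"],f["q"]))
P=lambda px,z:((cast(c,np.array(px)/1.5-1/6,z)-t)@R*1e3).round(1).tolist()
print("slot ends",P([(423,250),(423,269),(517,255),(517,272)],.032),"pin",P([(473,296)],.066))
print("corners",P([(206,204),(586,194),(576,311),(220,319)],.01),"plate top edges",P([(216,250),(235,249),(216,290),(229,288)],.06), "bar",P([(240,266),(390,263)],.03))
E
```

```text
slot otsu 97.0 n 69 edge slopes [-0.09358039  0.00580696] [-0.09670956 -0.0094849 ]
slot ends [[-37.6, 8.6], [-37.5, -6.5], [35.9, 3.0], [36.7, -10.6]] pin [[-4.6, -19.8]]
corners [[-210.7, 46.2], [95.1, 47.2], [96.7, -51.4], [-211.4, -51.7]] plate top edges [[-187.9, 16.8], [-174.2, 17.2], [-191.6, -12.7], [-181.9, -11.4]] bar [[-182.2, -1.3], [-63.4, -1.5]]
```

View pics/rect.png

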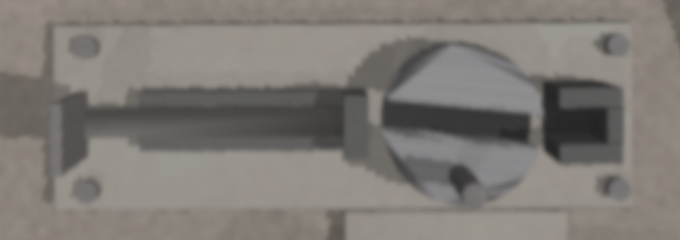

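The masks put the slot at about 3.045, which is 0.095 short. I'll nudge the pin 2.4 mm further, verify, then push the bar with a force guard.

```bash
cat > push2.py <<'E'
from meas import *
def pose(phi,off,z):
    tn=np.array([-np.sin(phi),np.cos(phi)]); x=R@(.025*np.array([np.cos(phi),np.sin(phi)])-tn*(.0205+off))+t
    return [x[0],x[1],z+.025], quat(phi+np.pi/2+th-2*np.pi)
z=.041; phi=1.5*np.pi
r.reach(*pose(phi,.015,.12)); r.move_straight(*pose(phi,.015,z),max_force=15)
h=r.move_straight(*pose(phi,-.0024,z),speed=.04,max_force=30); r.hold(.2)
s=r.read_state(); print(h,np.round(s["contact_force"],1))
r.move_straight(*pose(phi,.015,z)); r.move_straight(*pose(phi,.015,.12))
X=R@[-.07,.0]+t
r.reach([X[0],X[1],.25],quat(np.radians(100)))
s=r.read_state(); p,d=optics.get_image("wrist"); np.savez("pics/w3.npz",p=p,pos=s["eef_pos"],q=s["eef_rot"])
print(s["time_s"]); slot("pics/w3.npz")
E
python3 push2.py
```

```text
False [-0.7  0.  -0.2]
13.0833
slot otsu 97.0 n 91 edge slopes [0.01792111 0.00556095] [ 0.00348648 -0.00969024]
```

The slot is now aligned to within about 0.02 rad. Next is the bar.

```bash
cat > push3.py <<'E'
from meas import *
def pose(x,z): w=R@[x-.0145,0]+t; return [w[0],w[1],z+.025], quat(th)
z=.028
r.reach(*pose(-.222,.10)); print("down hit",r.move_straight(*pose(-.222,z),speed=.1,max_force=10))
for x in (-.185,-.15,-.11,-.085,-.072,-.066):
    h=r.move_straight(*pose(x,z),speed=.05,max_force=20)
    s=r.read_state(); e=R.T@(np.array(s["eef_pos"])[:2]-t)
    print(x,h,"face x",((e[0]+.0145)*1e3).round(1),"F base",(R.T@s["contact_force"][:2]).round(1),round(s["contact_force"][2],1),s["time_s"])
    if h: break
r.move_straight(*pose(e[0]+.0145-.02,z)); r.move_straight(*pose(e[0]+.0145-.02,.10))
X=R@[-.07,.0]+t
r.reach([X[0],X[1],.25],quat(np.radians(100)))
s=r.read_state(); p,d=optics.get_image("wrist"); np.savez("pics/w4.npz",p=p,pos=s["eef_pos"],q=s["eef_rot"])
print(s["time_s"]); cv2.imwrite("pics/w4.png",cv2.resize(p[:,:,::-1],None,fx=1.5,fy=1.5))
E
python3 push3.py
```

```text
down hit False
-0.185 False face x -185.0 F base [-1.5 -0.1] 0.2 15.7333
-0.15 False face x -149.9 F base [-0.2 -0.9] 0.2 16.5833
-0.11 False face x -109.7 F base [-0.6 -0.2] 0.1 17.5333
-0.085 True face x -90.3 F base [-4.1  0.2] 0.4 17.9917
19.5167
```

View pics/w4.png

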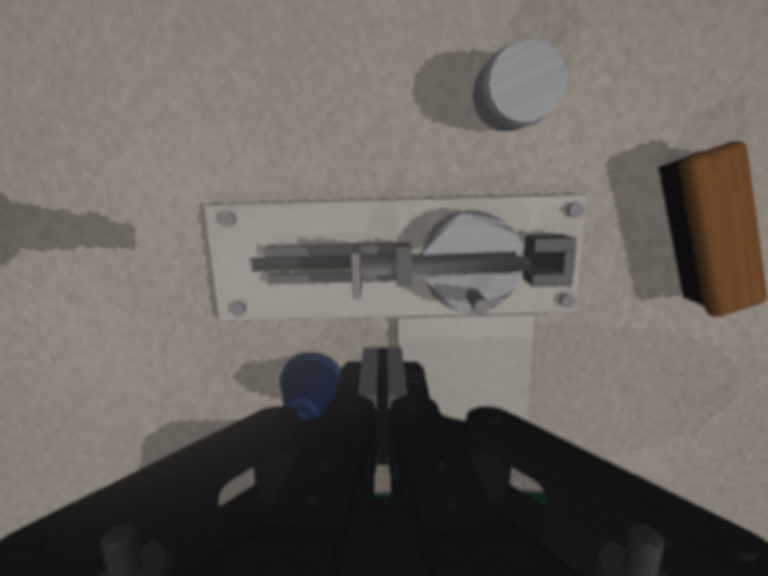

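The bar is through the disc's slot with the plate at about (356,275), but it stopped with the nose at about x=+50, at the keeper's mouth. The cone, tin and brush haven't moved. I'll continue gently from the same place.

```bash
cat > push4.py <<'E'
from meas import *
slot("pics/w4.npz")
def pose(x,z): w=R@[x-.0145,0]+t; return [w[0],w[1],z+.025], quat(th)
z=.028
r.reach(*pose(-.115,.10)); print("down hit",r.move_straight(*pose(-.115,z),speed=.1,max_force=10))
for x in np.arange(-.096,-.0639,.004):
    h=r.move_straight(*pose(x,z),speed=.02,max_force=20)
    s=r.read_state(); e=R.T@(np.array(s["eef_pos"])[:2]-t)
    print(x.round(3),h,"face x",((e[0]+.0145)*1e3).round(1),"F base",(R.T@s["contact_force"][:2]).round(1),round(s["contact_force"][2],1),s["time_s"])
    if h: break
X=e[0]+.0145-.02
r.move_straight(*pose(X,z)); r.move_straight(*pose(X,.10))
X=R@[-.07,.0]+t
r.reach([X[0],X[1],.25],quat(np.radians(100)))
s=r.read_state(); p,d=optics.get_image("wrist"); np.savez("pics/w5.npz",p=p,pos=s["eef_pos"],q=s["eef_rot"])
print(s["time_s"]); cv2.imwrite("pics/w5.png",cv2.resize(p[110:230,120:410,::-1],None,fx=2.7,fy=2.7,interpolation=cv2.INTER_CUBIC))
E
python3 push4.py
```

```text
slot otsu 102.0 n 120 edge slopes [0.01624766 0.00572573] [ 0.00042711 -0.01051325]
down hit False
-0.096 False face x -96.1 F base [-0.  -0.3] -0.4 22.1417
-0.092 False face x -91.9 F base [-0.7 -1. ] -0.4 22.4917
-0.088 False face x -90.2 F base [-9.6  1.1] 0.8 22.8417
-0.084 False face x -84.0 F base [-0.4 -0.4] -0.5 23.1917
-0.08 False face x -79.5 F base [0.9 0.1] 0.3 23.5417
-0.076 False face x -75.8 F base [-0.7  1. ] 0.2 23.8917
-0.072 False face x -71.8 F base [-0.3  0.1] 0.2 24.2417
-0.068 False face x -68.0 F base [-0.7  0.1] -0.5 24.5917
-0.064 False face x -67.4 F base [-15.5   1.9] 0.5 24.9417
26.4667
```

View pics/w5.png

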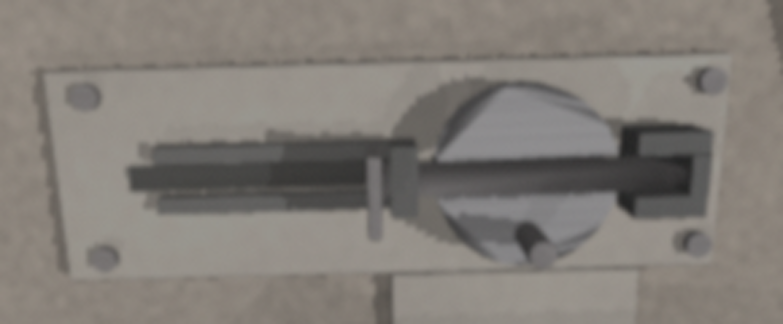

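The bar passed a catch at the keeper's mouth and then stopped hard at 15 N. In the crop, the nose end at (690,178) meets the keeper's end wall with no gap visible. One numeric check, then I'll hand in.

```bash
python3 - <<'E'
from meas import *
slot("pics/w5.npz")
f=np.load("pics/w5.npz");c=cam("wrist",(f["pos"],f["q"]))
P=lambda px,z:((cast(c,np.array(px)/2.7+[120,110]-.3,z)-t)@R*1e3).round(1)
print("nose",P([(690,178)],.03),"keeper outer/inner",P([(710,172),(691,160)],.036),"plate top rear",P([(367,200),(383,200)],.06),"strap",P([(390,165),(416,165)],.036),"bar line",P([(425,180),(685,177)],.03))
d=np.abs(np.load("pics/w2.npz")["p"].astype(int)-np.load("pics/w5.npz")["p"]).sum(2)
for n,(y0,y1,x0,x1) in dict(tin=(20,90,310,385),brush=(90,215,435,512),cone=(232,275,180,228)).items(): print(n,"mean change",d[y0:y1,x0:x1].mean().round(2))
E
```

```text
slot otsu 105.0 n 120 edge slopes [0.02181401 0.00587016] [ 0.000441   -0.01042994]
nose [[73.8 -5. ]] keeper outer/inner [[79.7 -1.3]
 [71.   4.2]] plate top rear [[-68.1  -4.9]
 [-61.7  -5. ]] strap [[-58.    4.7]
 [-46.8   4.5]] bar line [[-42.5  -3.4]
 [ 71.6  -4.5]]
tin mean change 3.24
brush mean change 4.83
cone mean change 4.64
```

```bash
python3 -c "
from workcell import r
r.hold(.3); print(r.read_state()['time_s']); r.finish_job()"
```

```text
26.8167
the job is handed in; nothing more can be done
```

I turned the disc by its pin to the 3.14 position in two pushes, then pushed the bar by its end plate through the slot and into the keeper. I handed the job in at 26.8 s with the arm clear of everything. No verdict was reported.

- **Disc:** the first push stopped 0.095 rad short. A 2.4 mm nudge brought it in line, and the last picture shows the slot within about 0.02 rad.
- **Bar:** the first push stopped on its force limit at the keeper's mouth. A second, slower push got past that catch at about 10 N, and the bar then stopped hard at about 15 N.
- **Home check:** the end plate's rear face measures -68.1 mm. The strap and keeper edges read about 2 mm too far along +x, so the true value is about -70 mm, which is home. The nose read 73.8 mm, past the wall at 70 mm. About 2 mm of that is the same offset, and the rest I put down to a roughly picked pixel.
- **Bystanders:** pictures before and after the bar was pushed show no visible movement of the tin, brush or cone. I did not measure their positions again.

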